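# Close the sausage filler's hopper

## Task

Close the sausage filler: set the white lid on the open hopper and push it straight down (do not drop it on) until both side hooks snap over its edges and it sits fully home. Then swing the toggle clamp over onto the lid so that it holds the lid down, and let go of everything. Leave the mug and the shaker standing where they are.

Things in the scene. Friction and masses are not known exactly. Their poses are not given: they have to be found in the camera images.
- hopper: the filler, fixed: steel base 220 x 150 x 10 mm with an open steel hopper 120 (x) x 90 (y) mm, rim 80 mm up. Origin: on the table under the hopper's centre; +x points to the toggle clamp, -x to the filling tube (145 mm out), a crank on -y. A snap hook stands mid-way along each long side; 2 grey guide tabs at each end, 3.5 mm clear of a seated lid, flared tops 100 mm up
- hopper_rim (a point): centre of the hopper's mouth, at rim height (80 mm above the table); same axes as hopper. The lid is home when the centre of its underside is here, its long side along x (either way round)
- lid_grip (a point): the lid: white plastic plate 120 (x) x 90 (y) x 8 mm, about 0.16 kg, with a solid upright grip rib on the middle of its top, 16 mm thick (x), 60 mm long (y), from 8 to 52 mm above the underside. Starts flat on the table, rib up. Point: middle of the rib, 32 mm above the underside; axes: the lid's own
- lid: centre of the lid's underside; axes are the lid's own
- hook_left (a joint): springy snap hook on the hopper's +y side, 24 mm wide: outward deflection in rad, 0 = at rest. Its barb overhangs the rim's edge by 2 to 3 mm, underside 89 mm above the table (1 mm over a seated lid), sloped lead-in up to 104 mm. The lid, pushed down with 5 to 8 N per hook, spreads it by about 0.05 rad; it then springs back to 0 over the lid
- hook_right (a joint): the same hook on the hopper's -y side
- clamp (a joint): swing of the toggle clamp about its pivot: 0 = fully open, as it starts; about 1.45 rad = closed, rubber pad pressing on a seated lid. Spring-loaded over centre: below 0.74 rad it is pulled open, above that it snaps shut by itself. Swinging it from open takes about 8 N at the cross bar
- clamp_hinge (a point): pivot of the clamp, on the hopper's centre line, 92 mm from the hopper's centre and 100 mm above the table; the pivot axis is the hopper's y axis
- clamp_bar (a point): centre of the clamp's rubber cross bar (60 mm long along the hopper's y, 16 mm thick), at its handle's end, 80 mm from the pivot. Open: 60 mm beyond the pivot (hopper's +x) and 53 mm above it. On the way shut it swings up and over (straight above the pivot at 0.85 rad). Closed: 46 mm on the hopper's side of the pivot, 66 mm above it
- mug: bystander: white mug, 76 mm wide, 85 mm high, standing between and beyond the lid and the filler; origin at the centre of its underside
- shaker: bystander: small glass shaker jar, 44 mm wide, 85 mm high, standing between the lid and the filler; origin at the centre of its underside

How it is judged (in metres and radians):
On the way, in this order (a step that is already met when the one before it is completed fails the run):
1. the lid is seated on the rim, under both hooks, which have sprung back, while the clamp is still open (distance between lid and hopper_rim below 0.005 m and z of lid in the frame of hopper_rim below 0.002 m and value of joint each of hook_left, hook_right below 0.025 rad and value of joint clamp below 0.65 rad), for 0.2 s.
2. the clamp is swung over centre and closed on the lid (value of joint clamp between 1.38 and 1.51 rad), for 0.2 s.
At the end, for the whole second after the job is handed in: The lid sits on the hopper's rim (within 5 mm of centre, no more than 2 mm above the rim, level and square), both hooks have sprung back over it (within 0.025 rad of rest), and the clamp is closed on it and still (joint between 1.38 and 1.51 rad) (all of step 2 and distance between lid and hopper_rim below 0.005 m and z of lid in the frame of hopper_rim below 0.002 m and angle between the z axis of lid and the z axis of hopper_rim, either way round below 0.04 rad and angle between the x axis of lid and the x axis of hopper_rim, either way round below 0.08 rad and value of joint each of hook_left, hook_right below 0.025 rad and velocity of joint clamp below 0.1 rad/s); the robot touches nothing.
It fails at once if the mug is pushed away or knocked over (more than 30 mm) (distance of mug from where it was at the start of the episode above 0.03 m).
It fails at once if the shaker is pushed away or knocked over (more than 30 mm) (distance of shaker from where it was at the start of the episode above 0.03 m).
It fails at once if the lid is dropped onto the filler (falls faster than 0.6 m/s within 30 mm above the rim) (horizontal distance between lid and hopper_rim below 0.05 m and z of lid in the frame of hopper_rim below 0.03 m and linear speed of lid above 0.6 m/s).
It also fails if it takes over 54 s, if anything falls off the work surface, if the arm or the gripper's body presses on something with over 40 N, if the wrist force passes 120 N, or if a joint passes its speed limit or range.

## Robot

A 6-joint arm with a two-finger parallel gripper is mounted at the origin on the work surface. World frame = base frame: x ahead of the robot, y to its left, z up, the work surface at z = 0. Lengths are in mm, angles in rad, forces in N, time in s.
With the tool pointing down it reaches from about 350 to 975 mm from the base axis. Payload 7.1 kg.
Tool frame: the origin (TCP) lies at the centre of the arm's flange, where the gripper is bolted on; the fingertips stand 182 mm ahead of it and the grasp point (between the pads) lies 163 mm ahead of it; z points along the fingers, y is the line along which they close (so a half turn about z gives the same grasp; the last joint's range is limited). The gripper opens to 88 mm and grips with 3 to 60 N. Pads are 20 mm wide; open, the fingers measure 115 mm over their backs; the gripper's body (75 mm by 178 mm) begins 61 mm behind the grasp point.
Start: joints at [-1.312, 0.423, 1.63, -0, 1.089, -0.019], TCP at [171.419, -601.017, 404.675] pointing down, gripper open.
Joint ranges: [-3, 3], [-0.9, 2.11], [0.09, 2.58], [-1.31, 4.45], [0.11, 2.69], [-2.54, 2.54]. Speed limits (rad/s): [2.39, 2.39, 3.01, 3.14, 3.14, 3.14].

## Interface

Orientations are given as a rotation vector (axis times angle).
In Python, from workcell import readout, get_image, ctrl gives the robot as it stands.
- The arm moves only by the tool step_arm, never from a script. Its argument "targets" is a list that holds one entry, the list of rows, each a list of 7 numbers: the shift along the world's x, y, z as a fraction of full scale, then the turn, a rotation vector about the world's x, y, z as a fraction of full scale, then the opening, from 0 (shut) to 1 (fully open). In form: [[[dx, dy, dz, wx, wy, wz, claw], ...]]. A call has exactly 5 rows; each row shifts and turns the commanded pose from where the row before left it; what a row does not reach is not made up. Full scale, the value 1, is 0.05 m for a shift and 4 degrees for a turn. A row lasts 1/8 s, in which the tool goes at most 62.5 mm and 10.7 degrees, less where a joint would pass 70% of its speed; a pose out of reach is approached as far as the arm can. A call with a number of a shift or a turn outside -1 to 1 is refused whole. A call with a gripper value outside its range is refused whole. The fingers move at their own pace and stop on an object; the grip force is fixed at half the most. Time passes only in rows, so rows that do not move let the fingers close, or fill a call up. It gives the time, the measured TCP pose, the force, the opening and the grip force at its end, in the units of the state.
- readout.get_obs(): the state, without advancing time (a new reading comes with each control period).
- get_image(name): name is "scene" or "top" or "wrist"; returns a dict with "pixels" (480x640x3 uint8, red, green, blue), "intrinsics" (3x3 intrinsics, pixels), "extrinsics" (4x4, takes a point from world to camera coordinates). Camera axes: x right, y down, z forward; pixel columns grow to the right and rows downward; lengths in mm; the calibration is good to about 2 mm. The wrist camera is an equidistant fisheye: a pixel r from the principal point sees the ray r / f radians off the axis. A picture is of the moment at which its call begins. There is no depth.
- ctrl.close_job(): hands the job in; it is judged then, once.
The state is a dict: "t": time; "qpos": joint angles; "qvel": joint speeds; "joint_torque": joint torques, N m; "ee_pos": TCP position; "orientation": TCP orientation; "ft_force": force on the tool from outside, world axes, zero at the start; "moment": the same for the moment, N m; "width": finger opening in mm; "grasp_force": force on a finger pad.
Only numpy, scipy, OpenCV 4.12 (cv2) and the standard library are available. Lean on these libraries where they do the work, as an engineer would, in place of code of your own. Each camera call takes 0.05 s, during which the arm holds its last target. There are 200 camera calls.

## Working session

There is one attempt and no reset: what is moved stays moved. The work goes in short steps, Python scripts to look and compute and a tool call to move; the robot and the scene stay as the last step left them, time stands still between calls to the robot, and variables do not carry over. Pictures are saved under pics/ and viewed, at most 10 in all, crops included, and the job is handed in when it is done.

Besides the shell and the picture viewer there is one more tool, called after ">>>" in YAML: its name, and indented under it one key for each argument. step_arm: Moves the arm, as the interface text tells. Shift numbers are shares of 0.05 m and turn numbers shares of 4 degrees, none past 1 either way. Its arguments: {"type":"object","properties":{"targets":{"type":"array"}},"required":["targets"]}

```bash
mkdir -p pics; cat > h.py <<'E'
import numpy as np, cv2
from workcell import readout, get_image, ctrl
def snap(n,f):
    im=get_image(n); cv2.imwrite(f'pics/{f}.png',im['pixels'][:,:,::-1]); np.savez(f'pics/{f}.npz',**im); return im
def ray(im,u,v):
    K=np.array(im['intrinsics']);E=np.array(im['extrinsics']);d=np.linalg.inv(K)@[u,v,1]
    R=E[:3,:3];return -R.T@E[:3,3],R.T@d
def plane(im,u,v,z):
    o,d=ray(im,u,v);return o+d*(z-o[2])/d[2]
def proj(im,p):
    K=np.array(im['intrinsics']);E=np.array(im['extrinsics']);c=E[:3,:3]@p+E[:3,3];c=K@c;return c[:2]/c[2]
E
python3 - <<'E'
from h import *
for n in('top','scene'):
    im=snap(n,n+'0');print(im['intrinsics'],np.round(im['extrinsics'],3))
print(readout.get_obs())
E
```

```text
[[455.05052152   0.         312.99132657]
 [  0.         455.05052152 242.39533411]
 [  0.           0.           1.        ]] [[-8.00000e-03 -9.99000e-01  4.50000e-02 -2.27430e+01]
 [-9.93000e-01  3.00000e-03 -1.17000e-01  5.60522e+02]
 [ 1.16000e-01 -4.60000e-02 -9.92000e-01  6.95913e+02]
 [ 0.00000e+00  0.00000e+00  0.00000e+00  1.00000e+00]]
[[624.03406714   0.         320.53158634]
 [  0.         624.03406714 237.87369639]
 [  0.           0.           1.        ]] [[ 2.330000e-01  9.720000e-01 -1.400000e-02 -1.172450e+02]
 [ 6.680000e-01 -1.700000e-01 -7.250000e-01 -3.018360e+02]
 [-7.070000e-01  1.600000e-01 -6.890000e-01  1.455687e+03]
 [ 0.000000e+00  0.000000e+00  0.000000e+00  1.000000e+00]]
{'t': 0.1, 'qpos': array([-1.31199749e+00,  4.23747531e-01,  1.63060864e+00, -1.56519337e-08,
        1.08860042e+00, -1.90028914e-02]), 'qvel': array([-2.87539088e-04, -9.11901554e-04, -2.38697660e-03,  3.73128381e-04,
        2.71007809e-04,  8.47971369e-05]), 'joint_torque': array([ 2.12037362e-04, -5.45612383e+01, -2.74325448e+01,  6.45276485e-02,
        1.87561742e-02, -2.46568897e-05]), 'ee_pos': array([ 171.35943092, -600.78575251,  403.99174808]), 'orientation': array([-3.10999415e+00, -4.34780629e-01,  2.56173919e-04]), 'ft_force': array([-0.01602455,  1.1203118 , -0.58649115]), 'moment': array([ 0.02295337, -0.00552688,  0.05131659]), 'grasp_force': 0.0, 'width': 87.69994702812737}
```

View pics/top0.png

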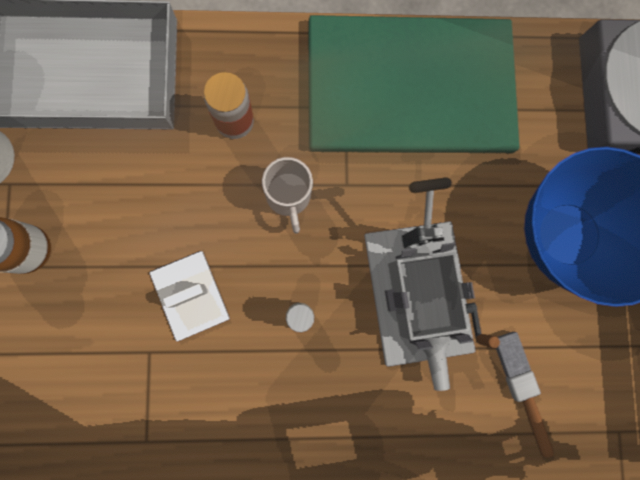

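View pics/scene0.png

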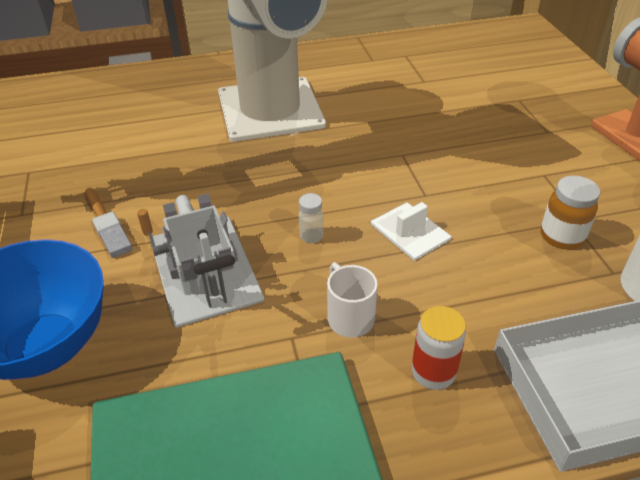

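The top view shows the lid around (189,297) with its rib at (186,295), the shaker at (300,318) and the mug at (288,187). The hopper mouth is around (434,294), the clamp bar at (431,185), and the filling tube points down to (441,385). The scene view agrees with this.

```bash
python3 - <<'E'
from h import *
im=np.load('pics/top0.npz');px=im['pixels'];hsv=cv2.cvtColor(px,cv2.COLOR_RGB2HSV)
m=((hsv[...,1]<75)&(hsv[...,2]>110)).astype(np.uint8);m[:, :130]=0;m[:,250:]=0;m[:240]=0;m[350:]=0
c=max(cv2.findContours(m,0,1)[0],key=cv2.contourArea)
w=np.array([plane(im,*p[0],8)[:2] for p in c],np.float32);r=cv2.minAreaRect(w);print('lid',r,cv2.boxPoints(r))
P=lambda *a:np.round(plane(im,*a),1)
print('rib top ends z52',P(165,301,52),P(204,289,52))
g=((hsv[...,1]<60)&(hsv[...,2]>60)).astype(np.uint8);g[:,:360]=0;g[:,480:]=0;g[:170]=0;g[395:]=0
cv2.imwrite('pics/gm.png',cv2.resize(np.hstack([px[170:400,350:490,::-1],cv2.cvtColor(g*255,8)[170:400,350:490]]),None,fx=2.6,fy=2.6,interpolation=cv2.INTER_CUBIC))
b=np.array([P(u,v,10) for u,v in [(366,234),(451,224),(474,352),(388,364)]]);print('base',b,b.mean(0))
b=np.array([P(u,v,80) for u,v in [(398,257),(456,249),(470,333),(409,341)]]);print('rim',b,b.mean(0))
print('bar',P(412,187,153),P(450,183,153),'shaker',P(300,318,85),'mug',P(288,185,85))
E
```

```text
lid ((478.0257568359375, 174.35650634765625), (122.66392517089844, 93.34996032714844), 22.632766723632812) [[403.45535 193.8351 ]
 [439.37857 107.67399]
 [552.5962  154.87791]
 [516.673   241.03903]]
rib top ends z52 [469.4 200.2  52. ] [487.1 142.1  52. ]
base [[ 576.9 -115.5   10. ]
 [ 593.6 -260.1   10. ]
 [ 382.  -288.9   10. ]
 [ 364.9 -146.7   10. ]] [ 479.35 -202.8    10.  ]
rim [[ 532.4 -151.7   80. ]
 [ 544.2 -241.    80. ]
 [ 418.5 -256.4   80. ]
 [ 408.  -164.4   80. ]] [ 475.775 -203.375   80.   ]
bar [ 622.4 -156.8  153. ] [ 628.2 -210.   153. ] shaker [443.4  -3.6  85. ] mug [641.5  13.5  85. ]
```

View pics/gm.png

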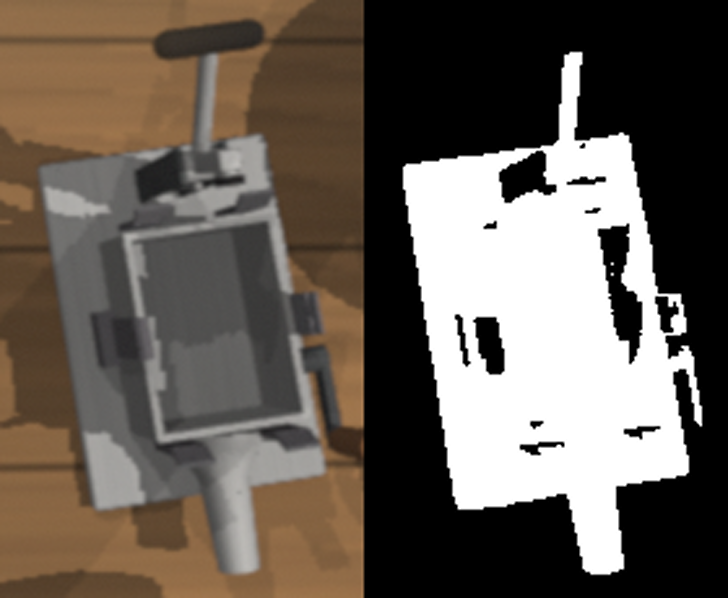

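>>> step_arm:
  targets:
    - [[0.5, 0.8, 0, 0, 0, 1, 1], [0.5, 0.8, 0, 0, 0, 1, 1], [0.5, 0.8, 0, 0, 0, 1, 1], [0.5, 0.8, 0, 0, 0, 1, 1], [0.5, 0.8, 0, 0, 0, 1, 1]]

```text
t: 0.72
ee_pos: [296.9, -399.6, 404.5]
orientation: [-2.987, -0.972, 0.0]
ft_force: [0.8, -0.2, 0.1]
width: 87.5
grasp_force: 0.0
```

>>> step_arm:
  targets:
    - [[0.5, 0.8, 0, 0, 0, 1, 1], [0.5, 0.8, 0, 0, 0, 1, 1], [0.5, 0.8, 0, 0, 0, 1, 1], [0.4, 0.5, 0, 0, 0, 1, 1], [0, 0, 0, 0, 0, 1, 1]]

```text
t: 1.35
ee_pos: [392.3, -254.3, 404.5]
orientation: [-2.771, -1.48, -0.0]
ft_force: [1.0, -0.1, -0.1]
width: 88.2
grasp_force: 0.0
```

```bash
python3 - <<'E'
from h import *
im=snap('wrist','w1');E=np.array(im['extrinsics']);print(im['intrinsics'],np.round(E,3),-E[:3,:3].T@E[:3,3]);o=readout.get_obs();print(o['t'],o['ee_pos'],o['orientation'])
E
```

```text
[[371.64829954   0.         315.43917845]
 [  0.         371.64829954 237.12088289]
 [  0.           0.           1.        ]] [[ 8.31000e-01 -5.56000e-01  0.00000e+00 -4.67156e+02]
 [-5.37000e-01 -8.02000e-01  2.63000e-01 -2.52270e+01]
 [-1.46000e-01 -2.19000e-01 -9.65000e-01  3.91939e+02]
 [ 0.00000e+00  0.00000e+00  0.00000e+00  1.00000e+00]] [ 431.79572682 -194.43988807  385.01013611]
1.4 [ 391.93251288 -254.94077936  404.49235875] [-2.76908633e+00 -1.48286689e+00  3.46593294e-04]
```

View pics/w1.png

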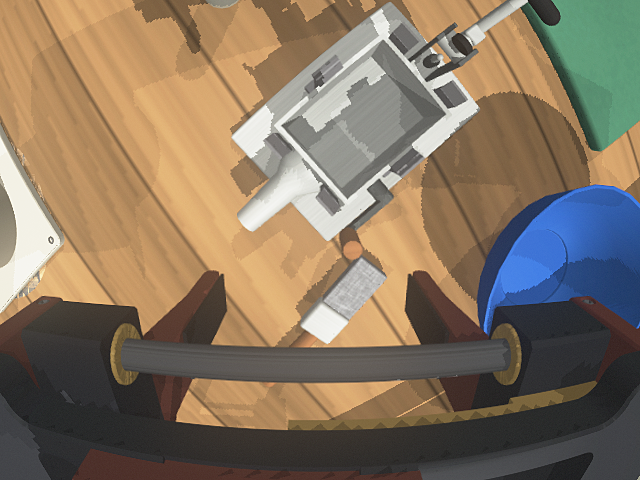

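The wrist view shows the hopper mouth with rim corners near (276,122), (382,38), (452,112) and (345,200). I'll zoom in to read them more exactly.

```bash
cat >> h.py <<'E'
def fray(im,u,v):
    K=np.array(im['intrinsics']);E=np.array(im['extrinsics']);x,y=(u-K[0,2])/K[0,0],(v-K[1,2])/K[1,1]
    t=np.hypot(x,y);d=np.array([x*np.sin(t)/t,y*np.sin(t)/t,np.cos(t)]);R=E[:3,:3];return -R.T@E[:3,3],R.T@d
def fplane(im,u,v,z):
    o,d=fray(im,u,v);return o+d*(z-o[2])/d[2]
E
python3 - <<'E'
from h import *
p=np.load('pics/w1.npz')['pixels'][20:210,250:480,::-1];cv2.imwrite('pics/w1c.png',cv2.resize(p,None,fx=3,fy=3,interpolation=cv2.INTER_CUBIC))
E
```

```text
(no output)
```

View pics/w1c.png

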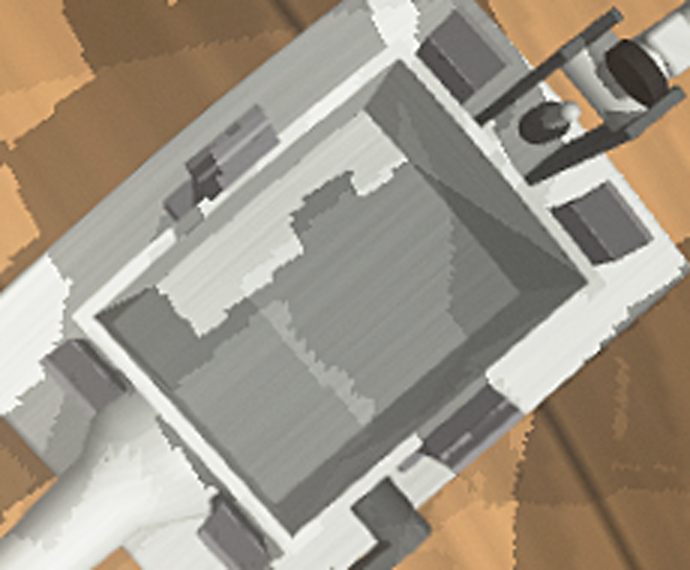

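>>> step_arm:
  targets:
    - [[0.1, 1, 0, 0, 0, 1, 1], [0.1, 1, 0, 0, 0, 1, 1], [0.1, 1, 0, 0, 0, 1, 1], [0.1, 1, 0, 0, 0, 1, 1], [0.1, 1, 0, 0, 0, 1, 1]]

```text
t: 2.02
ee_pos: [416.2, -4.7, 404.7]
orientation: [2.477, 1.933, 0.0]
ft_force: [0.1, 0.6, 0.2]
width: 87.8
grasp_force: 0.0
```

>>> step_arm:
  targets:
    - [[0.2, 0.7, 0, 0, 0, 1, 1], [0.2, 0.7, 0, 0, 0, 1, 1], [0.2, 0.7, -0.2, 0, 0, 1, 1], [0.2, 0.7, -0.4, 0, 0, 1, 1], [0.2, 0.7, -0.4, 0, 0, 1, 1]]

```text
t: 2.65
ee_pos: [466.7, 169.9, 354.1]
orientation: [2.103, 2.334, 0.0]
ft_force: [0.9, -0.6, -0.1]
width: 87.9
grasp_force: 0.0
```

>>> step_arm:
  targets:
    - [[0.2, 0.1, 0, 0, 0, 1, 1], [0, 0, 0, 0, 0, 1, 1], [0, 0, 0, 0, 0, 1, 1], [0, 0, 0, 0, 0, 1, 1], [0, 0, 0, 0, 0, 0, 1]]

```text
t: 3.28
ee_pos: [476.4, 173.7, 354.5]
orientation: [-1.761, -2.601, 0.001]
ft_force: [0.7, 0.4, 0.8]
width: 87.6
grasp_force: 0.0
```

```bash
python3 - <<'E'
from h import *
w=np.load('pics/w1.npz')
for name,c in(('inner',[(96,316),(402,60),(588,283),(292,535)]),('outer',[(76,316),(403,40),(604,282),(288,553)])):
    q=np.array([fplane(w,250+x/3,20+y/3,80)[:2] for x,y in c]);print(name,q.round(1).tolist(),q.mean(0))
    for i in range(4):
        d=q[(i+1)%4]-q[i];print(np.hypot(*d).round(1),np.degrees(np.arctan2(d[1],d[0])).round(2))
im=snap('wrist','w2');o=readout.get_obs();print(o['t'],o['ee_pos'],o['orientation'])
E
```

```text
inner [[415.4, -170.4], [525.6, -155.7], [536.5, -235.8], [426.3, -250.6]] [ 475.96743571 -203.10859616]
111.2 7.64
80.8 -82.28
111.2 -172.35
80.9 97.75
outer [[411.0, -167.3], [529.3, -150.9], [540.9, -237.9], [422.6, -254.2]] [ 475.95054566 -202.59119325]
119.5 7.91
87.8 -82.39
119.4 -172.16
87.7 97.66
3.325 [476.42534655 173.71200459 354.51814167] [-1.76179524e+00 -2.60081637e+00  5.10151302e-04]
```

View pics/w2.png

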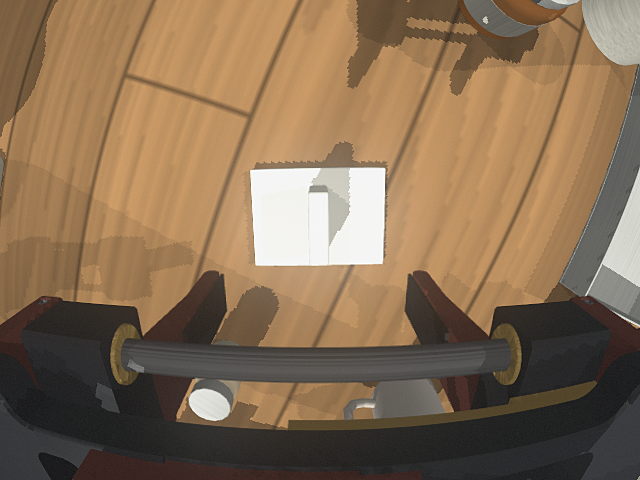

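The wrist view shows the lid between about (250,168) and (386,264), with the rib along column 318.

```bash
python3 - <<'E'
from h import *
im=np.load('pics/w2.npz');hsv=cv2.cvtColor(im['pixels'],cv2.COLOR_RGB2HSV)
m=((hsv[...,1]<70)&(hsv[...,2]>120)).astype(np.uint8);k=np.zeros_like(m);k[150:280,235:400]=1;m*=k
c=max(cv2.findContours(m,0,1)[0],key=cv2.contourArea);print(cv2.contourArea(c))
w=np.array([fplane(im,*p[0],8)[:2] for p in c],np.float32);r=cv2.minAreaRect(w);print(r)
b=cv2.boxPoints(r);print(b.mean(0))
q=np.array([fplane(im,u,v,8)[:2] for u,v in[(250,169),(386,167),(384,264),(257,265)]]);print(q,q.mean(0))
for i in range(4):
    d=q[(i+1)%4]-q[i];print(np.hypot(*d).round(1),np.degrees(np.arctan2(d[1],d[0])).round(2))
# rib top end centre and tool y
print(fplane(im,318,186,52))
from scipy.spatial.transform import Rotation as R
o=readout.get_obs();y=R.from_rotvec(o['orientation']).as_matrix()[:,1];print('tooly',np.degrees(np.arctan2(y[1],y[0])))
E
```

```text
12738.5
((478.0523986816406, 175.66395568847656), (120.91590881347656, 91.14787292480469), 22.416425704956055)
[478.0524  175.66396]
[[405.32969849 194.13292918]
 [516.67838483 240.6379434 ]
 [552.2657373  157.04280284]
 [441.46587147 111.84158851]] [478.93492302 175.91381598]
120.7 22.67
90.9 -66.94
119.7 -157.81
89.9 113.71
[464.71113624 207.07068844  52.        ]
tooly 21.772507124310998
```

>>> step_arm:
  targets:
    - [[0.04, 0.03, -0.9, 0, 0, 0.18, 1], [0, 0, -0.9, 0, 0, 0, 1], [0, 0, -0.8, 0, 0, 0, 1], [0, 0, -0.4, 0, 0, 0, 0.8], [0, 0, -0.15, 0, 0, 0, 0.5]]

```text
t: 3.95
ee_pos: [478.1, 175.2, 195.9]
orientation: [-1.744, -2.612, 0.003]
ft_force: [1.0, -0.3, 0.2]
width: 71.4
grasp_force: 0.0
```

>>> step_arm:
  targets:
    - [[0, 0, 0, 0, 0, 0, 0], [0, 0, 0, 0, 0, 0, 0], [0, 0, 0, 0, 0, 0, 0], [0, 0, 0, 0, 0, 0, 0], [0, 0, 0, 0, 0, 0, 0]]

```text
t: 4.58
ee_pos: [478.5, 175.5, 197.5]
orientation: [1.742, 2.614, 0.001]
ft_force: [0.5, 0.5, 0.1]
width: 21.2
grasp_force: 0.0
```

>>> step_arm:
  targets:
    - [[0, 0, 0, 0, 0, 0, 0], [0, 0, 0, 0, 0, 0, 0], [0, 0, 0, 0, 0, 0, 0], [0, 0, 0.1, 0, 0, 0, 0], [0, 0, 0.5, 0, 0, 0, 0]]

```text
t: 5.2
ee_pos: [477.7, 175.2, 226.3]
orientation: [-1.741, -2.612, 0.004]
ft_force: [0.7, 0.4, -1.0]
width: 15.9
grasp_force: 30.0
```

>>> step_arm:
  targets:
    - [[0, 0, 0.9, 0, 0, 0, 0], [0, 0, 0.9, 0, 0, 0, 0], [0, -0.5, 0.9, 0, 0, -0.6, 0], [0, -0.9, 0.2, 0, 0, -0.6, 0], [0, -0.9, 0, 0, 0, -0.6, 0]]

```text
t: 5.82
ee_pos: [478.4, 59.5, 373.6]
orientation: [1.902, 2.498, 0.003]
ft_force: [1.4, -0.4, -1.1]
width: 15.8
grasp_force: 30.0
```

>>> step_arm:
  targets:
    - [[0, -0.9, 0, 0, 0, -0.5, 0], [0, -0.9, 0, 0, 0, -0.5, 0], [0, -0.9, 0, 0, 0, -0.5, 0], [0, -0.9, 0, 0, 0, -0.4, 0], [0, -0.9, 0, 0, 0, 0, 0]]

```text
t: 6.45
ee_pos: [478.0, -165.9, 372.1]
orientation: [-2.065, -2.367, 0.0]
ft_force: [1.4, -0.5, -0.8]
width: 15.5
grasp_force: 30.0
```

>>> step_arm:
  targets:
    - [[-0.05, -0.5, 0, 0, 0, 0, 0], [0, -0.25, 0, 0, 0, 0, 0], [0, 0, -0.2, 0, 0, 0, 0], [0, 0, 0, 0, 0, 0, 0], [0, 0, 0, 0, 0, 0, 0]]

```text
t: 7.08
ee_pos: [476.0, -201.1, 361.9]
orientation: [-2.063, -2.369, 0.0]
ft_force: [0.4, -0.5, -1.5]
width: 15.9
grasp_force: 30.0
```

```bash
python3 - <<'E'
from h import *
from scipy.spatial.transform import Rotation as R
o=readout.get_obs();M=R.from_rotvec(o['orientation']).as_matrix();y=M[:,1];print(o['t'],o['ee_pos'],'tooly',np.degrees(np.arctan2(y[1],y[0])),'z',M[:,2])
im=snap('wrist','w3');snap('scene','s3')
a=im['pixels'][150:400,200:440,::-1];b=np.load('pics/s3.npz')['pixels'][100:330,100:340,::-1]
cv2.imwrite('pics/c3.png',np.hstack([cv2.resize(a,(400,416)),cv2.resize(b,(400,416))]))
E
```

```text
7.075 [ 475.97392167 -201.12716012  361.91594595] tooly 7.904858411250031 z [-6.84040960e-04  4.02230337e-04 -9.99999685e-01]
```

View pics/c3.png

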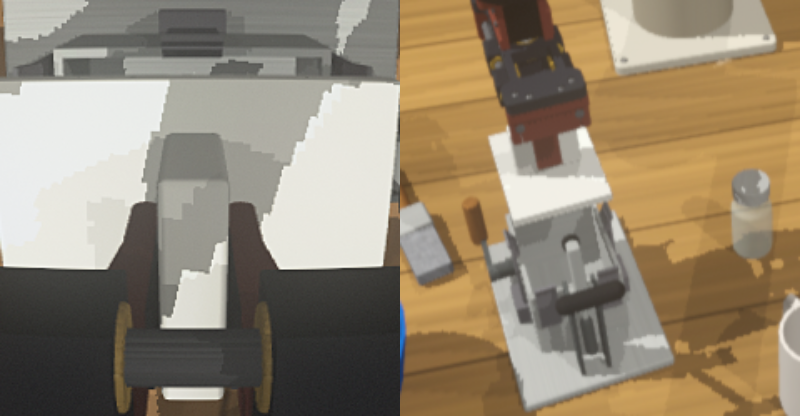

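The left half shows the lid square in the grip, with its far edge at about row 198 of the image. The right half shows it hanging above the hopper with the clamp open. I'll measure the lid edges in the hand.

```bash
python3 - <<'E'
from h import *
im=np.load('pics/w3.npz');p=cv2.cvtColor(im['pixels'],cv2.COLOR_RGB2GRAY).astype(int)
# far edge per column: strongest vertical gradient rows 185..210
g=np.gradient(p.astype(float),axis=0)
far=[(u,188+np.argmax(g[188:210,u])) for u in range(210,432,12)]
gx=np.gradient(p.astype(float),axis=1)
L=[(190+np.argmax(gx[v,190:215]),v) for v in range(205,290,8)]
Rr=[(420+np.argmin(gx[v,420:455]),v) for v in range(205,290,8)]
print(far[::3],L[::3],Rr[::3])
c=np.array([475.97,-201.13]);th=np.radians(7.9);ex=np.array([np.cos(th),np.sin(th)]);ey=np.array([-ex[1],ex[0]])
for n,s in(('far',far),('L',L),('R',Rr)):
    w=np.array([fplane(im,u,v,172.4)[:2]-c for u,v in s]);a=np.c_[w@ex,w@ey];print(n,np.median(a,0).round(1));print(a[::3].round(1).tolist())
E
```

```text
[(210, np.int64(207)), (246, np.int64(198)), (282, np.int64(197)), (318, np.int64(197)), (354, np.int64(197)), (390, np.int64(198)), (426, np.int64(199))] [(np.int64(191), 205), (np.int64(193), 229), (np.int64(195), 253), (np.int64(198), 277)] [(np.int64(439), 205), (np.int64(438), 229), (np.int64(435), 253), (np.int64(433), 277)]
far [ 0.6 44.9]
[[-50.9, 40.7], [-33.0, 44.7], [-16.1, 45.0], [0.6, 45.0], [17.3, 45.0], [34.4, 44.7], [52.2, 44.5]]
L [-60.4  21.7]
[[-60.5, 41.8], [-60.4, 29.9], [-60.5, 17.6], [-60.2, 4.8]]
R [59.2 21.7]
[[59.0, 41.8], [59.4, 29.8], [58.9, 17.5], [59.2, 4.7]]
```

>>> step_arm:
  targets:
    - [[0.01, -0.02, -0.4, 0, 0, -0.04, 0], [0, 0, -0.4, 0, 0, 0, 0], [0, 0, -0.3, 0, 0, 0, 0], [0, 0, -0.1, 0, 0, 0, 0], [0, 0, 0, 0, 0, 0, 0]]

```text
t: 7.8
ee_pos: [476.5, -203.0, 302.1]
orientation: [-2.067, -2.365, 0.0]
ft_force: [1.4, -0.8, -1.4]
width: 15.5
grasp_force: 30.0
```

>>> step_arm:
  targets:
    - [[0, 0, -0.06, 0, 0, 0, 0], [0, 0, -0.06, 0, 0, 0, 0], [0, 0, -0.06, 0, 0, 0, 0], [0, 0, -0.06, 0, 0, 0, 0], [0, 0, 0, 0, 0, 0, 0]]

```text
t: 8.43
ee_pos: [476.7, -203.1, 290.4]
orientation: [2.067, 2.365, 0.001]
ft_force: [0.4, 1.4, 1.5]
width: 15.8
grasp_force: 30.0
```

>>> step_arm:
  targets:
    - [[0, 0, -0.06, 0, 0, 0, 0], [0, 0, -0.06, 0, 0, 0, 0], [0, 0, -0.06, 0, 0, 0, 0], [0, 0, 0, 0, 0, 0, 0], [0, 0, 0, 0, 0, 0, 0]]

```text
t: 9.05
ee_pos: [476.3, -202.9, 280.5]
orientation: [-2.067, -2.364, 0.0]
ft_force: [3.5, 0.9, -8.1]
width: 15.6
grasp_force: 30.0
```

>>> step_arm:
  targets:
    - [[0, 0, -0.05, 0, 0, 0, 0], [0, 0, -0.05, 0, 0, 0, 0], [0, 0, 0, 0, 0, 0, 0], [0, 0, 0, 0, 0, 0, 0], [0, 0, 0, 0, 0, 0, 0]]

```text
t: 9.68
ee_pos: [476.3, -203.1, 277.3]
orientation: [2.068, 2.365, -0.0]
ft_force: [-2.5, 2.7, 13.5]
width: 15.7
grasp_force: 30.0
```

>>> step_arm:
  targets:
    - [[0, 0, -0.02, 0, 0, 0, 0], [0, 0, 0, 0, 0, 0, 0], [0, 0, 0, 0, 0, 0, 0], [0, 0, 0, 0, 0, 0, 0], [0, 0, 0, 0, 0, 0, 0]]

```text
t: 10.3
ee_pos: [476.3, -203.1, 277.3]
orientation: [2.067, 2.365, -0.0]
ft_force: [-7.5, 3.6, 25.3]
width: 15.9
grasp_force: 30.0
```

```bash
python3 - <<'E'
from h import *
im=snap('wrist','w4');snap('top','t4')
a=im['pixels'][150:400,180:460,::-1];b=np.load('pics/t4.npz')['pixels'][170:390,340:500,::-1]
cv2.imwrite('pics/c4.png',np.hstack([cv2.resize(a,(450,402)),cv2.resize(b,(292,402))]))
E
```

```text
(no output)
```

View pics/c4.png

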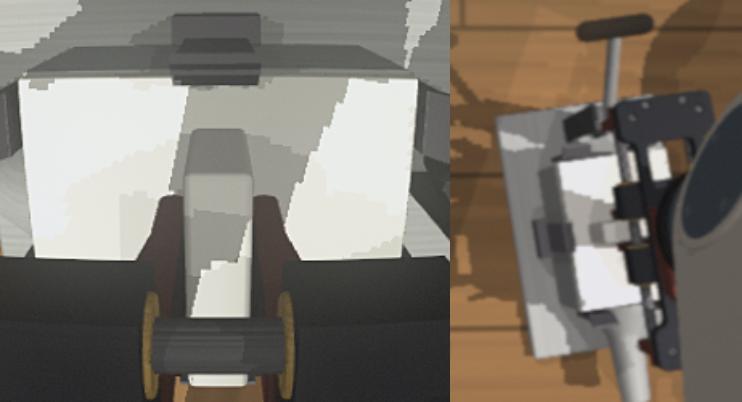

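>>> step_arm:
  targets:
    - [[0, 0, 0.02, 0, 0, 0, 0.5], [0, 0, 0, 0, 0, 0, 0.5], [0, 0, 0, 0, 0, 0, 0.5], [0, 0, 0.1, 0, 0, 0, 0.5], [0, 0, 0.4, 0, 0, 0, 0.5]]

```text
t: 11.02
ee_pos: [476.0, -202.9, 300.6]
orientation: [-2.066, -2.363, 0.001]
ft_force: [-0.1, -0.6, 0.7]
width: 43.9
grasp_force: 0.0
```

>>> step_arm:
  targets:
    - [[0, 0, 1, 0, 0, 0, 0.5], [0, 0, 1, 0, 0, 0, 0], [0.97, 0.13, 0, 0, 0, 0, 0], [0.97, 0.13, 0, 0, 0, 0, 0], [0.97, 0.13, 0, 0, 0, 0, 0]]

```text
t: 11.65
ee_pos: [623.2, -183.3, 401.7]
orientation: [2.068, 2.365, 0.0]
ft_force: [-0.2, 0.2, 0.4]
width: 7.3
grasp_force: 0.0
```

>>> step_arm:
  targets:
    - [[0.97, 0.13, 0, 0, 0, 0, 0], [0, 0, -0.5, 0, 0, 0, 0], [0, 0, -0.6, 0, 0, 0, 0], [0, 0, -0.5, 0, 0, 0, 0], [0, 0, 0, 0, 0, 0, 0]]

```text
t: 12.28
ee_pos: [669.7, -176.8, 318.9]
orientation: [-2.065, -2.362, 0.003]
ft_force: [-0.1, -0.7, 0.7]
width: 0.7
grasp_force: 0.0
```

```bash
python3 - <<'E'
from h import *
a=snap('scene','s5')['pixels'][60:340,90:370,::-1];b=snap('top','t5')['pixels'][150:400,340:500,::-1];w=snap('wrist','w5')['pixels'][:,:,::-1]
cv2.imwrite('pics/c5.png',np.hstack([cv2.resize(a,(400,400)),cv2.resize(b,(256,400))]))
o=readout.get_obs();print(o['t'],o['ee_pos'],o['width'])
E
```

```text
12.425 [ 670.86553568 -177.16746283  322.45618902] 0.5737997130196268
```

View pics/c5.png

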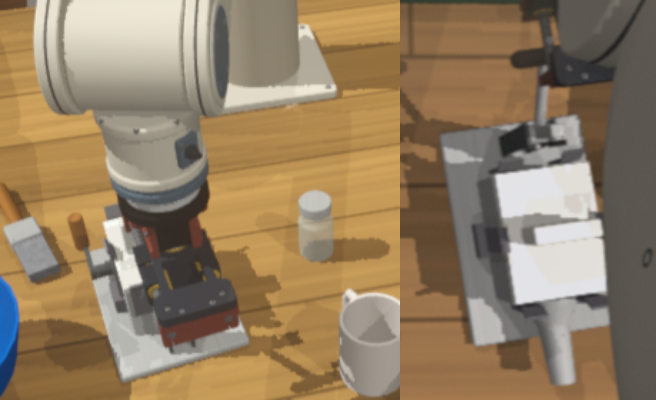

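>>> step_arm:
  targets:
    - [[-0.3, -0.04, 0, 0, 0, 0, 0], [-0.2, -0.027, 0, 0, 0, 0, 0], [-0.2, -0.027, 0, 0, 0, 0, 0], [-0.2, -0.027, 0, 0, 0, 0, 0], [-0.1, -0.013, 0, 0, 0, 0, 0]]

```text
t: 13.05
ee_pos: [628.7, -182.6, 331.2]
orientation: [2.051, 2.343, 0.032]
ft_force: [31.8, 15.0, 29.5]
width: 0.4
grasp_force: 17.5
```

>>> step_arm:
  targets:
    - [[-0.15, -0.02, 0.05, 0, 0, 0, 0], [-0.15, -0.02, 0.05, 0, 0, 0, 0], [-0.15, -0.02, 0.05, 0, 0, 0, 0], [-0.1, -0.013, 0, 0, 0, 0, 0], [0, 0, 0, 0, 0, 0, 0]]

```text
t: 13.68
ee_pos: [591.8, -187.4, 328.2]
orientation: [-2.067, -2.363, 0.001]
ft_force: [0.6, 0.6, 0.2]
width: 0.5
grasp_force: 0.0
```

>>> step_arm:
  targets:
    - [[0.5, 0.07, 0, 0, 0, 0, 0], [0.9, 0.12, 0.5, 0, 0, 0, 0], [0.5, 0.5, 1, 0, 0, 0, 0], [0, 1, 1, 0, 0, 0, 0], [0, 1, 0.5, 0, 0, 0, 0]]

```text
t: 14.3
ee_pos: [688.1, -58.0, 474.2]
orientation: [2.069, 2.363, 0.0]
ft_force: [1.0, 0.0, -0.0]
width: 0.7
grasp_force: 0.0
```

>>> step_arm:
  targets:
    - [[0, 1, 0, 0, 0, 0, 0], [0, 1, 0, 0, 0, 0, 0], [0, 1, 0, 0, 0, 0, 0], [0, 0, 0, 0, 0, 0, 0], [0, 0, 0, 0, 0, 0, 0]]

```text
t: 14.92
ee_pos: [687.7, 91.0, 471.9]
orientation: [-2.067, -2.365, 0.003]
ft_force: [0.0, 0.3, 0.4]
width: 0.7
grasp_force: 0.0
```

```bash
python3 - <<'E'
from h import *
A=snap('scene','s6');B=snap('top','t6');a=A['pixels'][140:340,60:400,::-1];b=B['pixels'][150:400,340:500,::-1]
cv2.imwrite('pics/c6.png',np.hstack([cv2.resize(a,(510,400)),cv2.resize(b,(256,400))]))
th=np.radians(7.7);ex=np.array([np.cos(th),np.sin(th),0]);c=np.array([475.9,-202.9,0])
print('closed bar px top/scene',[proj(I,c+ex*46+[0,0,166]) for I in(B,A)])
o=readout.get_obs();print(o['t'],o['ee_pos'],o['ft_force'])
E
```

```text
closed bar px top/scene [array([447.02149591, 259.5592653 ]), array([195.05160288, 211.1029114 ])]
15.025 [687.92869467  89.98985797 472.29889344] [ 0.018678   -0.12682268 -0.08499833]
```

View pics/c6.png

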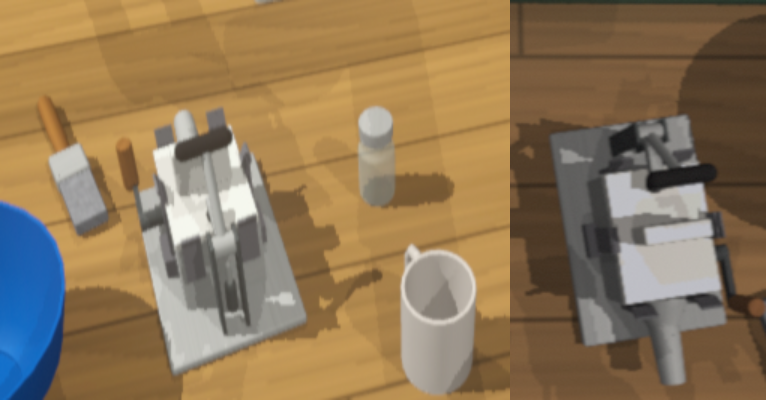

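The clamp bar shows at about (447,261) in the top view and (195,211) in the scene view. The closed position predicts (447,260) and (195,211), so the clamp is closed. The lid is seated, and the mug and shaker haven't moved.

```bash
python3 -c "
from workcell import ctrl
print(ctrl.close_job())"
```

```text
the job is handed in; nothing more can be done
None
```

I pushed the lid down until it sat firmly on the rim under the hooks, swung the clamp shut over it, released everything and handed the job in at about 15 s; the mug and shaker are still standing in place, and no verdict came back.

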